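Turn a leaf of the guest directory

ROBOT

A 6-joint arm with a two-finger parallel gripper is mounted at the origin on the work surface. World frame = base frame: x ahead of the robot, y to its left, z up, the work surface at z = 0. Lengths are in mm, angles in rad, forces in N, time in s.
With the tool pointing down it reaches from about 350 to 875 mm from the base axis. Payload 4.2 kg.
Tool frame: the origin (TCP) lies on the front face of the gripper's body, between the roots of the fingers; the fingertips stand 70 mm ahead of it and the grasp point (between the pads) lies 51 mm ahead of it; z points along the fingers, y is the line along which they close (so a half turn about z gives the same grasp; the last joint's range is limited). The gripper opens to 87 mm and grips with 3 to 60 N. Pads are 19 mm wide; open, the fingers measure 117 mm over their backs; the gripper's body (75 mm by 190 mm) begins 51 mm behind the grasp point.
Start: joints at [1.429, 0.385, 0.008, 0, -1.194, -0.259], TCP at [243.814, 575.46, 292.25] pointing down, gripper open.
Joint ranges: [-3.14, 3.14], [-1.21, 2.06], [-1.07, 1.41], [-3.16, 2.05], [-2.99, -0.16], [-3.1, 3.1]. Speed limits (rad/s): [2.79, 2.79, 3.14, 3.14, 3.14, 3.14].

INTERFACE

Orientations are given as a unit quaternion [x, y, z, w].
In Python, from plant import env, eyes gives the robot as it stands.
- The arm moves only by the shell command python3 -m pendant 'ROWS' [OPENING] [FORCE]. ROWS is text: rows parted by semicolons, each of 6 numbers parted by spaces: the shift along the tool's x, y, z in m, then the turn, a rotation vector about the tool's x, y, z in degrees. A call has exactly 8 rows; each row shifts and turns the commanded pose from where the row before left it, along the tool's axes as they then stand; what a row does not reach is not made up. A row lasts 1/10 s, in which the tool goes at most 50 mm and 8.59 degrees, less where a joint would pass 70% of its speed; a pose out of reach is approached as far as the arm can. A call with a gripper value outside its range is refused whole. OPENING is the closure, from -1 (fully open) to 1 (shut), set as the call begins (- or left out, the last holds). The fingers move at their own pace and stop on an object; FORCE is the grip in N (left out, the last holds). Time passes only in rows, so rows that do not move let the fingers close, or fill a call up. It gives the time, the measured TCP pose, the force, the opening and the grip force at its end, in the units of the state.
- env.sense(): the state, without advancing time (a new reading comes with each control period).
- eyes.read_camera(name): name is "side" or "top" or "wrist"; returns (picture, depth): 420x560x3 uint8, red, green, blue; 420x560 float32, mm along the optical axis (not along the pixel's ray), 0 where there is no reading.
- eyes.get_calibration(name): a dict with "mtx" (3x3 intrinsics, pixels), "R" (3x3) and "t" (3): a world point X has camera coordinates R X + t. Camera axes: x right, y down, z forward; pixel columns grow to the right and rows downward; lengths in mm; the calibration is good to about 2 mm. The wrist camera is an equidistant fisheye: a pixel r from the principal point sees the ray r / f radians off the axis. A picture is of the moment at which its call begins: read the wrist's pose just before it. get_calibration takes no time and is no camera call; for the wrist camera it gives the pose at the moment of the call.
- env.sign_off(): hands the job in; it is judged then, once.
The state is a dict: "time_s": time; "q": joint angles; "qvel": joint speeds; "effort": joint torques, N m; "tcp_pos": TCP position; "tcp_rot": TCP orientation; "wrist_force": force on the tool from outside, world axes, zero at the start; "torque": the same for the moment, N m; "opening": finger opening in mm; "gripper_force": force on a finger pad.
Only numpy, scipy, OpenCV 4.12 (cv2) and the standard library are available. Lean on these libraries where they do the work, as an engineer would, in place of code of your own. Each camera call takes 0.05 s, during which the arm holds its last target. There are 200 camera calls.

TASK

Open the guest directory at its next section, using only your fingertips or the outside of your fingers and without pinching or picking anything up: push the TV remote that lies on its left-hand page off over the left edge so that it lies flat on the table, then turn the top leaf on the right by its tab over the rings until it lies flat on the left. Leave the directory where it is and everything else undisturbed.

Things in the scene. Friction and masses are not known exactly. Their poses are not given: they have to be found in the camera images.
- directory: Guest directory: teal three-ring binder, 1.0 kg, lying open and loose on the table. Origin: underside of the spine, midway along it. Its x runs along the spine, away from the robot's side, y to the left-hand page, z up. Covers 3 mm thick, 235 mm along x, reaching 205 mm to either side (y = -205 to 205).
- rings (a point): Point on the axis of the rings, about which the leaf turns, midway along the spine, 24.5 mm above the table. The axis is parallel to the directory's x. Three steel rings at x = -70, 0 and 70 mm reach 24 mm to either side of it and up to 50 mm above the table.
- left_page (a point): Centre of the left-hand page (x 0, y 102, z 6 mm in the directory): top of a thin pile of white sheets 210 mm along the spine, y = 26 to 178 mm; the cover goes on to y = 205 mm, top at z = 3.
- stack (a point): Centre of the top of the right-hand stack, under the top leaf (x 0, y -94, z 40 mm in the directory): sheets fixed in the binder, y = -10 to -178. Two lower dividers are fixed in it; their tabs (46 mm wide, 2 mm thick, out to y = -196) are at x = -76 (z = 15 to 17) and x = 76 (z = 27 to 29).
- board: Top leaf: stiff greyboard divider, 75 g, 3 mm thick, 210 mm along the spine, from 6 to 180 mm to the side of the ring axis, with one tab in the middle of its free edge. At the start it lies flat on the right-hand stack, underside 40 mm above the table. Origin on the ring axis (point rings); at joint 0 its axes are the directory's and the board lies at z = 15.5 to 18.5 mm.
- leaf (a joint): Turn of the top leaf about the rings, rad: 0 flat on the right-hand stack, growing as the free edge rises, 1.57 upright, 3.14 flat on the left-hand page (underside then 6 mm above the table). The turn has no spring and slight drag: let go past upright, the leaf sinks to the left by its own weight in about a second; let go earlier it falls back.
- tab (a point): Middle of the outer edge of the top leaf's tab, at mid-thickness. The tab is 48 mm wide along the spine, 3 mm thick and sticks out 17 mm beyond the leaf and 19 mm beyond the stack, 197 mm to the side of the ring axis; below it at the start is a free gap of 37 mm down to the cover.
- remote: TV remote: grey plastic bar 150 mm (its x) by 42 mm (its y) by 18 mm high, about 120 g, loose, lying on the left-hand page roughly along the spine. Origin: centre of its underside.
- tumbler: Bystander: drinking glass, 70 mm across and 95 mm high, beyond one far corner of the directory. Origin: centre of its underside.
- clock: Bystander: wooden alarm clock 46 x 104 x 74 mm high, beyond the other far corner of the directory. Origin: centre of its underside.
- pen: Bystander: ball pen 138 mm long, 9 mm thick, lying on the table in front of the directory (robot's side), along its y. Origin: centre of its underside.
- perfume: Bystander: perfume bottle 34 x 58 mm, 125 mm high, in the brown tray (150 x 290 mm, 22 mm high) just behind the directory. Origin: centre of its underside.
- spectacles: Bystander: folded spectacles, 44 x 130 mm, 9 mm high, in the tray. Origin: centre of the underside.
- handcream: Bystander: hand cream tube 100 x 34 mm, 29 mm high, lying in the tray. Origin: centre of its underside.
There are look-alikes about, which are no part of the job. Leave any blue, turquoise or yellow look-alike of the remote alone.

How it is judged:
By the outcome, as a careful person would: the job done as asked, in the order asked, and still so for the second after the job is handed in, with the robot touching nothing.
It also fails if it takes over 64 s, if anything falls off the work surface, if the arm or the gripper's body presses on something with over 40 N, if the wrist force passes 120 N, or if a joint passes its speed limit or range.

## Working session

There is one attempt and no reset: what is moved stays moved. The work goes in short steps, Python scripts to look and compute and a shell command to move; the robot and the scene stay as the last step left them, time stands still between calls to the robot, and variables do not carry over. Pictures are saved under pics/ and viewed, at most 10 in all, crops included, and the job is handed in when it is done.

```bash
ls; mkdir -p pics; cat > h.py <<'E'
import numpy as np,cv2
from plant import env,eyes
from scipy.spatial.transform import Rotation as R
def cloud(name):
    im,d=eyes.read_camera(name); c=eyes.get_calibration(name)
    v,u=np.mgrid[:420,:560]; K=np.array(c["mtx"])
    p=np.stack([(u-K[0,2])/K[0,0]*d,(v-K[1,2])/K[1,1]*d,d],-1)
    w=(p-np.array(c["t"]))@np.array(c["R"])
    w[d==0]=np.nan
    return im,w
E
python3 - <<'E'
from h import *
for n in("top","side"):
    im,w=cloud(n); np.savez(f"{n}.npz",im=im,w=w); cv2.imwrite(f"pics/{n}0.png",im[...,::-1])
s=env.sense();print(s["tcp_pos"],s["tcp_rot"],s["time_s"],s["opening"])
E
```

```text
pics
[243.66761282 575.12071053 291.29393461] [ 9.79968636e-01 -1.99149635e-01 -1.45679879e-04  9.34532567e-04] 0.1 87.05738986746216
```

View pics/top0.png

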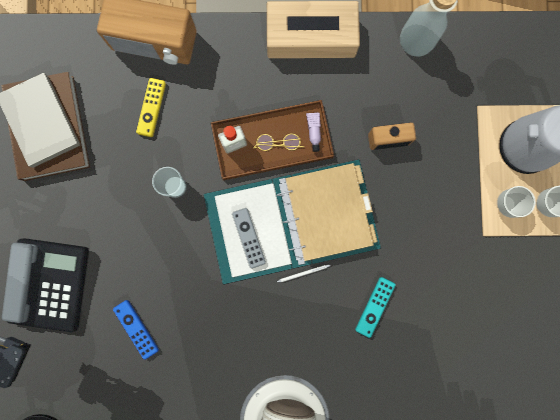

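View pics/side0.png

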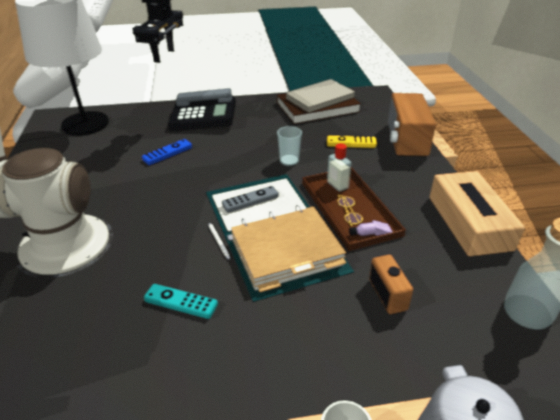

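The top view shows the grey remote at (249,237) on the left page. The look-alikes are yellow (151,108), blue (136,330) and turquoise (376,307); the grey one is the one I want. The leaf's white tab is at (367,203), the tumbler at (169,182) and the pen at (303,274). The side view shows the remote at (250,198) and the tab at (303,267).

```bash
python3 - <<'E'
from h import *
T=np.load("top.npz");S=np.load("side.npz")
im,w=T["im"],T["w"]
for n,(u,v) in dict(remote=(249,237),remA=(240,212),remB=(258,264),tab=(367,203),board=(330,210),page=(225,240),tumb=(169,182),tumb2=(183,190),table=(200,330),pen=(303,274),tealL=(213,235)).items(): print(n,w[v,u].round(0))
for n,(u,v) in dict(remote=(250,198),tab=(303,267),board=(290,245)).items(): print("S",n,S["w"][v,u].round(0))
g=lambda W:W.reshape(-1,3)
# remote: z 18..30 , near
for W,I,nm in((w,im,"T"),(S["w"],S["im"],"S")):
    r0=w[237,249]
    m=(np.linalg.norm(W[...,:2]-r0[:2],axis=-1)<95)&(W[...,2]>17)&(W[...,2]<32)&(I.max(-1)<185)
    m=cv2.morphologyEx(m.astype(np.uint8),cv2.MORPH_OPEN,np.ones((3,3)))
    k,l,st,c=cv2.connectedComponentsWithStats(m); j=1+st[1:,4].argmax(); P=W[l==j]
    print(nm,"remote",cv2.minAreaRect(P[:,:2].astype(np.float32)),np.median(P[:,2]),len(P))
    # board
    m=(np.linalg.norm(W[...,:2]-w[210,330][:2],axis=-1)<160)&(W[...,2]>37)&(W[...,2]<50)&(I[...,0]>I[...,2].astype(int)+30)
    m=cv2.morphologyEx(m.astype(np.uint8),cv2.MORPH_OPEN,np.ones((3,3)))
    k,l,st,c=cv2.connectedComponentsWithStats(m); j=1+st[1:,4].argmax(); P=W[l==j]
    print(nm,"board",cv2.minAreaRect(P[:,:2].astype(np.float32)),np.median(P[:,2]),len(P))
    # teal
    h=cv2.cvtColor(I,cv2.COLOR_RGB2HSV); m=(h[...,0]>80)&(h[...,0]<100)&(h[...,1]>150)&(np.linalg.norm(W[...,:2]-w[215,290][:2],axis=-1)<245)&(W[...,2]<15)
    P=W[m]; print(nm,"teal",cv2.minAreaRect(P[:,:2].astype(np.float32)),np.median(P[:,2]),len(P))
    print("box",cv2.boxPoints(cv2.minAreaRect(P[:,:2].astype(np.float32))).round())
    h=(I.min(-1)>200)&(np.linalg.norm(W[...,:2]-w[203,367][:2],axis=-1)<40); P=W[h]; print(nm,"tab",np.median(P,0),P.min(0),P.max(0),len(P))
cv2.imwrite("pics/crop.png",cv2.resize(im[150:290,195:395],None,fx=4,fy=4,interpolation=cv2.INTER_CUBIC)[...,::-1])
E
```

```text
remote [454.  83.  24.]
remA [517. 106.  22.]
remB [387.  61.  19.]
tab [ 535. -210.   42.]
board [ 519. -119.   40.]
page [448. 145.   9.]
tumb [598. 289.   1.]
tumb2 [573. 247.  31.]
table [224. 208.  -0.]
pen [361. -51.   7.]
tealL [461. 176.  -1.]
S remote [448.  76.  25.]
S tab [ 533. -208.   44.]
S board [ 516. -137.   45.]
T remote ((453.2127685546875, 85.1256332397461), (148.20314025878906, 40.23710250854492), 18.265718460083008) 24.348041188883855 934
T board ((516.8175048828125, -120.27857208251953), (209.92330932617188, 185.74908447265625), 12.15802001953125) 43.15357674252074 5882
T teal ((499.47412109375, -33.1422119140625), (230.12448120117188, 386.14324951171875), 11.46988296508789) 3.9619975068724935 30
box [[ 348.  133.]
 [ 425. -245.]
 [ 651. -199.]
 [ 574.  179.]]
T tab [ 534.98042956 -209.1272204    43.10068189] [ 519.95726418 -217.70126648   36.60369851] [ 552.43204623 -200.30285707   48.19097917] 59
S remote ((449.1076354980469, 81.64340209960938), (147.25465393066406, 41.531639099121094), 18.037981033325195) 24.73154852432952 620
S board ((513.4381103515625, -121.82264709472656), (210.8638916015625, 193.04576110839844), 12.042967796325684) 43.97767878412117 4973
S teal ((489.5340881347656, -25.4820556640625), (227.3348388671875, 409.11016845703125), 12.13814926147461) 4.0163816004372155 825
box [[ 335.  151.]
 [ 421. -249.]
 [ 644. -202.]
 [ 558.  198.]]
S tab [ 530.51919425 -208.09455162   44.69405935] [ 514.61570953 -217.30162564   42.11739992] [ 547.85382441 -198.92277733   47.02342923] 59
```

View pics/crop.png

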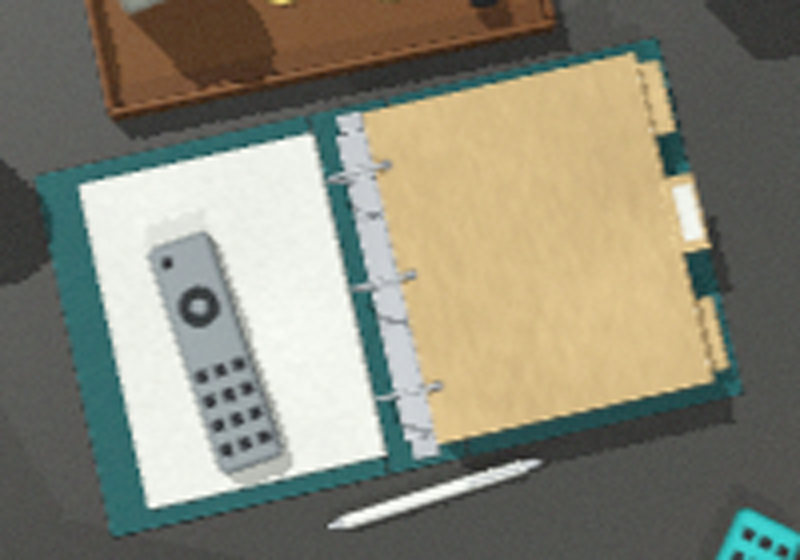

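The crop confirms the choice: the remote is the grey bar at crop (215,350), lying on the white page. The tab is at crop (690,210), between the two lower tabs at (655,95) and (710,330). Its heights also fit: remote top 24, board top about 43.

The directory origin is about (492,-23) with yaw 12.1°. I'll move above the spot between the rings and the remote.

```bash
cat >> h.py <<'E'
O=np.array([492.,-23,0]);a=np.radians(12.1)
D=np.array([[np.cos(a),-np.sin(a),0],[np.sin(a),np.cos(a),0],[0,0,1]])  # dir->world
def report(tip=None):
    "state in directory frame; delta in tool frame to bring the tip there"
    s=env.sense();Q=R.from_quat(s["tcp_rot"]).as_matrix()
    p=s["tcp_pos"];t=p+70*Q[:,2]
    print("t",round(s["time_s"],2),"tip dir",(D.T@(t-O)).round(1),"tcp dir",(D.T@(p-O)).round(1),"F",(D.T@s["wrist_force"]).round(1),"open",round(s["opening"],1))
    print("tool axes in dir (cols)\n",(D.T@Q).round(3),"q",np.round(s["q"],2))
    if tip is not None: print("delta tool mm",(Q.T@(D@np.array(tip)+O-t)).round(1))
E
r="0.0275 0.0275 0 0 0 0"
python3 -m pendant '0.0275 0.0275 0 0 0 0;0.0275 0.0275 0 0 0 0;0.0275 0.0275 0 0 0 0;0.0275 0.0275 0 0 0 0;0.0275 0.0275 0 0 0 0;0.0275 0.0275 0 0 0 0;0.0275 0.0275 0 0 0 0;0.0275 0.0275 0 0 0 0'
python3 -m pendant '0.0275 0.0275 0 0 0 0;0.0275 0.0275 0 0 0 0;0.0275 0.0275 0 0 0 0;0.0275 0.0275 0 0 0 0;0.0275 0.0275 0 0 0 0;0.0275 0.0275 0 0 0 0;0.0275 0.0275 0 0 0 0;0 0 0 0 0 0'
python3 -m pendant '0 0 0 0 0 6.87;0 0 0 0 0 6.87;0 0 0 0 0 6.87;0 0 0 0 0 6.87;0 0 0 0 0 6.87;0 0 0 0 0 6.87;0 0 0 0 0 6.87;0 0 0 0 0 6.87'
python3 -c "
from h import *
report((-17,62,100))"
```

```text
time_s: 0.9
tcp_pos: [360.6, 285.3, 292.0]
tcp_rot: [0.98, -0.199, -0.0, 0.0]
wrist_force: [1.2, 0.5, -0.5]
opening: 86.6
gripper_force: 0.0
time_s: 1.7
tcp_pos: [463.3, 31.5, 291.7]
tcp_rot: [0.979, -0.202, -0.001, 0.001]
wrist_force: [0.2, 0.4, -0.2]
opening: 86.9
gripper_force: 0.0
time_s: 2.5
tcp_pos: [462.3, 35.2, 291.9]
tcp_rot: [0.776, -0.631, -0.0, 0.0]
wrist_force: [0.3, 0.2, -0.2]
opening: 86.8
gripper_force: 0.0
t 2.5 tip dir [-16.9  63.2 221.9] tcp dir [-16.9  63.1 291.9] F [ 0.3  0.1 -0.2] open 86.8
tool axes in dir (cols)
 [[-0.005 -1.    -0.001]
 [-1.     0.005  0.   ]
 [-0.     0.001 -1.   ]] q [ 0.43  0.11 -0.37 -0.   -1.09 -0.22]
delta tool mm [  1.2  -0.  121.9]
```

```bash
python3 -m pendant '0 0 0.03 0 0 0;0 0 0.03 0 0 0;0 0 0.03 0 0 0;0 0 0.03 0 0 0;0 0 0.03 0 0 0;0 0 0.03 0 0 0;0 0 0.02 0 0 0;0 0 0 0 0 0' >/dev/null
python3 -c "
from h import *
report((-17,62,11))
im,w=cloud('top');cv2.imwrite('pics/t1.png',cv2.resize(im[130:300,150:400],None,fx=3,fy=3)[...,::-1])"
```

```text
t 3.3 tip dir [-19.   62.7  19.7] tcp dir [-18.5  62.7  89.7] F [-1.7 -0.4 -1. ] open 87.1
tool axes in dir (cols)
 [[-0.    -1.    -0.007]
 [-1.     0.    -0.001]
 [ 0.001  0.007 -1.   ]] q [ 0.43  0.38 -0.63 -0.   -0.57 -0.22]
delta tool mm [ 0.6 -2.1  8.7]
```

View pics/t1.png

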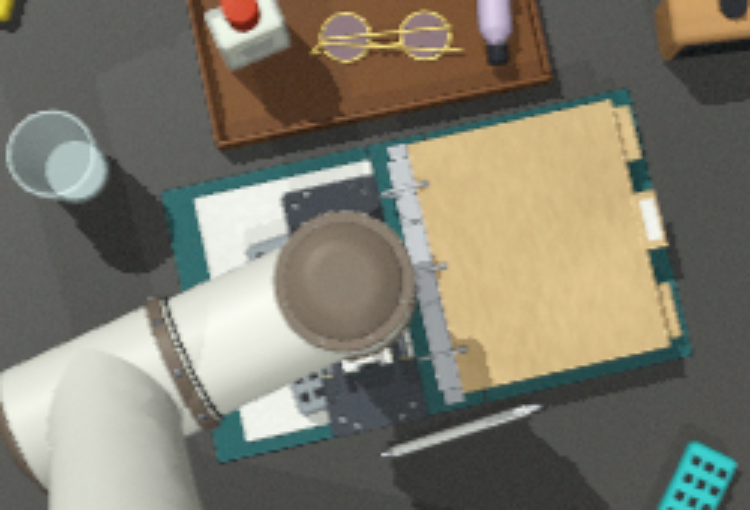

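The gripper stands between the rings and the remote, with its body at (355,310) and the remote visible just left of it. Now I'll lower it and push.

```bash
python3 -m pendant '0 0 0.0045 0 0 0;0 0 0.004 0 0 0;-0.01 0 0 0 0 0;-0.01 0 0 0 0 0;-0.01 0 0 0 0 0;-0.01 0 0 0 0 0;-0.01 0 0 0 0 0;-0.01 0 0 0 0 0'
python3 -c "
from h import *
report((-17,150,11))"
python3 -m pendant '-0.008 0 0 0 0 0;-0.008 0 0 0 0 0;-0.008 0 0 0 0 0;-0.008 0 0 0 0 0;-0.008 0 0 0 0 0;-0.008 0 0 0 0 0;-0.008 0 0 0 0 0;0 0 0 0 0 0'
python3 -c "
from h import *
report((-17,220,11))
im,w=cloud('side');np.savez('s2.npz',im=im,w=w);cv2.imwrite('pics/s2.png',cv2.resize(im[120:320,170:430],None,fx=3,fy=3)[...,::-1])"
```

```text
time_s: 4.15
tcp_pos: [450.0, 94.3, 83.9]
tcp_rot: [0.778, -0.629, 0.0, -0.0]
wrist_force: [0.5, -1.9, 2.5]
opening: 86.7
gripper_force: 0.8
t 4.15 tip dir [-16.5 123.5  13.9] tcp dir [-16.5 123.5  83.9] F [ 0.1 -1.9  2.5] open 86.7
tool axes in dir (cols)
 [[ 0. -1.  0.]
 [-1. -0. -0.]
 [ 0. -0. -1.]] q [ 0.56  0.39 -0.64  0.   -0.54 -0.35]
delta tool mm [-26.5   0.5   2.9]
time_s: 4.95
tcp_pos: [438.5, 149.2, 83.8]
tcp_rot: [0.778, -0.628, 0.0, -0.0]
wrist_force: [0.9, -0.3, -0.3]
opening: 86.8
gripper_force: 0.0
t 4.95 tip dir [-16.2 179.7  13.8] tcp dir [-16.2 179.6  83.8] F [ 0.8 -0.5 -0.3] open 86.8
tool axes in dir (cols)
 [[ 0.001 -1.     0.001]
 [-1.    -0.001  0.   ]
 [-0.    -0.001 -1.   ]] q [ 0.68  0.39 -0.63 -0.   -0.54 -0.47]
delta tool mm [-40.3   0.8   2.8]
```

View pics/s2.png

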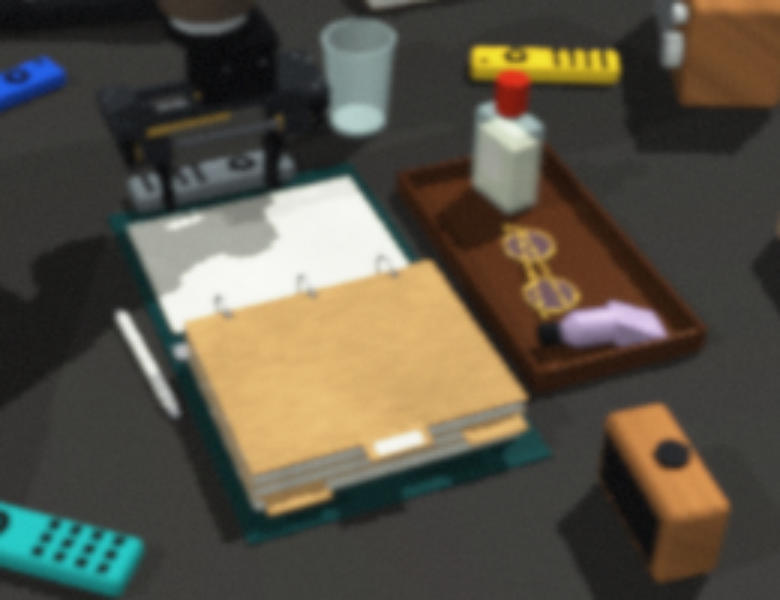

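The remote is at crop (215,180), upright and at the left edge, with two fingers behind it. I'll push it 40 mm further, slightly lower.

```bash
python3 -m pendant '-0.006 0 0.003 0 0 0;-0.006 0 0 0 0 0;-0.006 0 0 0 0 0;-0.006 0 0 0 0 0;-0.006 0 0 0 0 0;-0.006 0 0 0 0 0;-0.006 0 0 0 0 0;0 0 0 0 0 0'
python3 -c "
from h import *
report((-17,220,11))"
python3 -m pendant '0.01 0 0 0 0 0;0 0 -0.03 0 0 0;0 0 -0.03 0 0 0;0 0 -0.03 0 0 0;0.03 0 -0.03 0 0 0;0.03 0 -0.03 0 0 0;0.03 0 -0.03 0 0 0;0.03 0 0 0 0 0' 1
python3 -m pendant '0.045 0 0 0 0 0;0.045 0 0 0 0 0;0.045 0 0 0 0 0;0.045 0 0 0 0 0;0.045 0 0 0 0 0;0.045 0 0 0 0 0;0.045 0 0 0 0 0;0.045 0 0 0 0 0' 
python3 - <<'E'
from h import *
report((0,-260,150))
for n in("top","side"):
    im,W=cloud(n); I=im
    r0=O+D@np.array([-17,240,0])
    m=(np.linalg.norm(W[...,:2]-r0[:2],axis=-1)<100)&(W[...,2]>10)&(W[...,2]<32)&(I.max(-1)<185)
    m=cv2.morphologyEx(m.astype(np.uint8),cv2.MORPH_OPEN,np.ones((3,3)))
    k,l,st,c=cv2.connectedComponentsWithStats(m)
    if k>1:
        P=W[l==1+st[1:,4].argmax()]; (c,sz,an)=cv2.minAreaRect(P[:,:2].astype(np.float32))
        d=(P-O)@D; print(n,(D.T@(np.array([*c,0])-O)).round(),sz,an,"z",np.percentile(P[:,2],[5,50,95]),"dir y",np.percentile(d[:,1],[1,99]),len(P))
    m=(np.linalg.norm(W[...,:2]-[515,-121],axis=-1)<160)&(W[...,2]>37)&(W[...,2]<50)&(I[...,0]>I[...,2].astype(int)+30)
    m=cv2.morphologyEx(m.astype(np.uint8),cv2.MORPH_OPEN,np.ones((3,3)))
    k,l,st,c=cv2.connectedComponentsWithStats(m); P=W[l==1+st[1:,4].argmax()]
    print(n,"board",cv2.minAreaRect(P[:,:2].astype(np.float32)))
    cv2.imwrite(f"pics/{n}3.png",im[...,::-1])
E
```

```text
time_s: 5.8
tcp_pos: [429.8, 190.2, 80.9]
tcp_rot: [0.778, -0.628, 0.0, -0.001]
wrist_force: [-0.0, -0.2, -0.2]
opening: 86.9
gripper_force: 0.0
t 5.8 tip dir [-16.1 221.6  10.9] tcp dir [-16.1 221.5  80.9] F [-0.1 -0.2 -0.2] open 86.9
tool axes in dir (cols)
 [[ 0.001 -1.     0.001]
 [-1.    -0.001  0.001]
 [-0.001 -0.001 -1.   ]] q [ 0.76  0.41 -0.62  0.   -0.54 -0.55]
delta tool mm [ 1.6  0.9 -0.1]
time_s: 6.6
tcp_pos: [458.7, 60.9, 265.3]
tcp_rot: [0.778, -0.629, 0.003, -0.004]
wrist_force: [-0.1, 1.1, 0.1]
opening: 31.1
gripper_force: 0.0
time_s: 7.4
tcp_pos: [531.4, -292.6, 260.6]
tcp_rot: [0.777, -0.629, -0.0, -0.0]
wrist_force: [0.4, 0.6, 0.8]
opening: 0.0
gripper_force: 0.0
t 7.4 tip dir [ -18.  -271.8  190.6] tcp dir [ -18.  -271.8  260.6] F [0.5 0.5 0.8] open 0.0
tool axes in dir (cols)
 [[-0.001 -1.    -0.   ]
 [-1.     0.001  0.   ]
 [-0.     0.    -1.   ]] q [-0.24  0.38 -0.09 -0.   -1.11  0.45]
delta tool mm [-11.8 -18.   40.6]
top [-13. 254.   0.] (149.393798828125, 43.24927520751953) 12.340083122253418 z [13.6499291  18.03180441 21.95596405] dir y [233.36583378 274.49780421] 1009
top board ((512.3838500976562, -100.89682006835938), (209.26844787597656, 145.9404296875), 12.15910530090332)
side [-18. 252.   0.] (148.41134643554688, 46.212440490722656) 11.515239715576172 z [12.24697991 18.80754559 21.61649425] dir y [230.57875298 272.28921891] 531
side board ((513.3429565429688, -122.76703643798828), (212.94776916503906, 192.34619140625), 11.103663444519043)
```

View pics/side3.png

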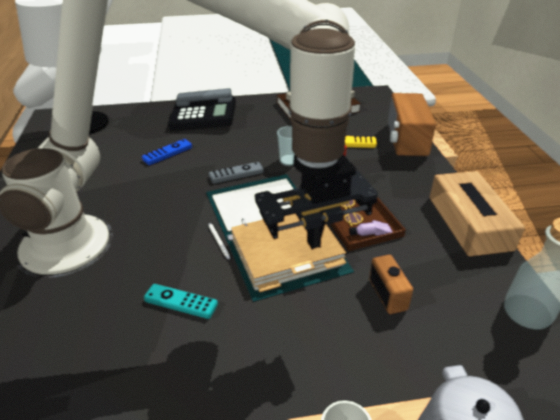

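The remote lies flat on the table at (236,173): its top is at z 18 and its right edge is at y 231, clear of 205. The directory has not moved. Next I tilt the closed fingers toward the tab.

```bash
python3 -m pendant '0 -0.0045 0 0 -5.6 0;0 -0.0045 0 0 -5.6 0;0 -0.0045 0 0 -5.6 0;0 -0.0045 0 0 -5.6 0;0 0 0 0 -5.6 0;0 0 0 0 -5.6 0;0 0 0 0 -5.6 0;0 0 0 0 -5.6 0' >/dev/null
python3 -c "
from h import *
report((0,-222,60))"
```

```text
t 8.3 tip dir [   0.9 -219.9  211.4] tcp dir [   0.8 -269.5  260.9] F [ 0.4 -0.3  0.2] open 0.1
tool axes in dir (cols)
 [[-0.    -1.     0.001]
 [-0.707  0.001  0.708]
 [-0.708 -0.    -0.707]] q [-0.48  0.64  0.4  -0.6  -1.85  0.67]
delta tool mm [108.6   1.  105.5]
```

```bash
python3 -m pendant '0.021 0 0.018 0 0 0;0.021 0 0.018 0 0 0;0.021 0 0.018 0 0 0;0.021 0 0.018 0 0 0;0.021 0 0.018 0 0 0;0.021 0 0.018 0 0 0;0.021 0 0.018 0 0 0;0 0 0 0 0 0' >/dev/null
python3 -c "
from h import *
report((0,-193,18))
im,w=cloud('side');cv2.imwrite('pics/s4.png',cv2.resize(im[180:330,200:400],None,fx=4,fy=4)[...,::-1])"
```

```text
t 9.1 tip dir [  -1.  -233.7   14.1] tcp dir [  -0.8 -283.3   63.5] F [-1.1  1.1 -0.8] open 0.5
tool axes in dir (cols)
 [[-0.006 -1.    -0.003]
 [-0.705  0.002  0.709]
 [-0.709  0.007 -0.705]] q [-0.49  0.86  0.29 -0.57 -1.58  0.86]
delta tool mm [-31.4  -0.9  26.1]
```

View pics/s4.png

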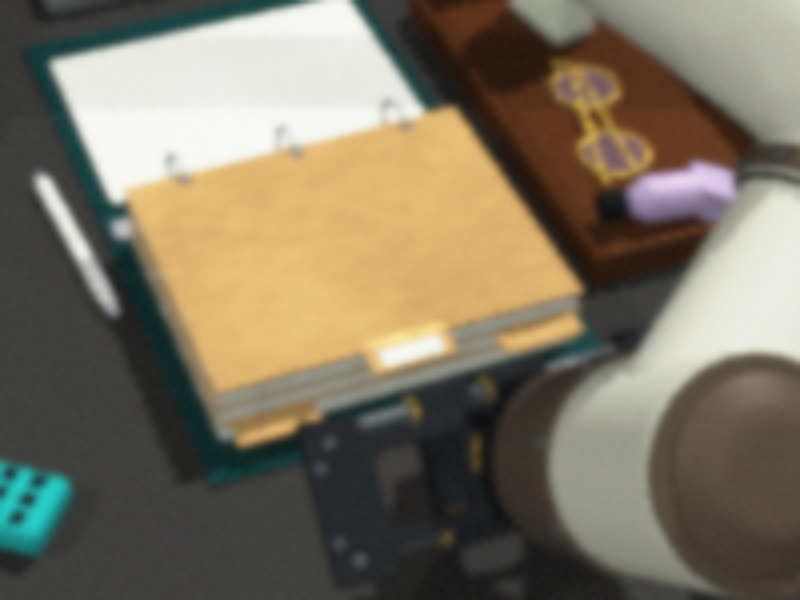

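The gripper's body is at crop (420,470), aligned with the tab at (410,350) and clear of the two lower tabs at (275,425) and (540,330). Sliding under the tab.

```bash
python3 -m pendant '-0.003 0 -0.003 0 0 0;-0.0045 -0.001 0.0045 0 0 0;-0.005 0 0.005 0 0 0;-0.005 0 0.005 0 0 0;-0.005 0 0.005 0 0 0;-0.005 0 0.005 0 0 0;-0.0035 0 0.0035 0 0 0;0 0 0 0 0 0'
python3 -c "
from h import *
report((0,-193,18))"
```

```text
time_s: 9.95
tcp_pos: [545.6, -261.7, 72.0]
tcp_rot: [0.719, -0.581, -0.296, -0.239]
wrist_force: [0.5, 0.3, 0.1]
opening: 0.5
gripper_force: 0.1
t 9.95 tip dir [   2.4 -195.3   22.3] tcp dir [   2.4 -244.7   72. ] F [0.5 0.1 0.1] open 0.5
tool axes in dir (cols)
 [[ 0.    -1.    -0.   ]
 [-0.71  -0.     0.705]
 [-0.705  0.    -0.71 ]] q [-0.45  0.81  0.21 -0.59 -1.53  0.86]
delta tool mm [1.4 2.4 4.7]
```

```bash
python3 -m pendant '-0.0054 0 0 0 0 0;-0.009 0 -0.007 0 0 0;-0.009 0 -0.007 0 0 0;-0.0105 0 -0.0062 0 0 0;-0.0105 0 -0.0062 0 0 0;-0.0105 0 -0.0054 0 0 0;-0.011 0 -0.0053 0 0 0;0 0 0 0 0 0'
python3 -c "
from h import *
report((0,-175.2,95))
im,w=cloud('side');cv2.imwrite('pics/s5.png',cv2.resize(im[130:330,170:430],None,fx=3,fy=3)[...,::-1])"
```

```text
time_s: 10.75
tcp_pos: [541.9, -242.1, 147.1]
tcp_rot: [0.72, -0.581, -0.295, -0.24]
wrist_force: [0.6, -0.6, 0.3]
opening: 0.3
gripper_force: 0.2
t 10.75 tip dir [   3.  -175.5   97.3] tcp dir [   2.9 -224.7  147.1] F [ 0.5 -0.8  0.3] open 0.3
tool axes in dir (cols)
 [[ 0.002 -1.     0.002]
 [-0.711 -0.     0.703]
 [-0.703 -0.003 -0.711]] q [-0.42  0.7   0.21 -0.6  -1.6   0.78]
delta tool mm [1.4 3.  1.8]
```

View pics/s5.png

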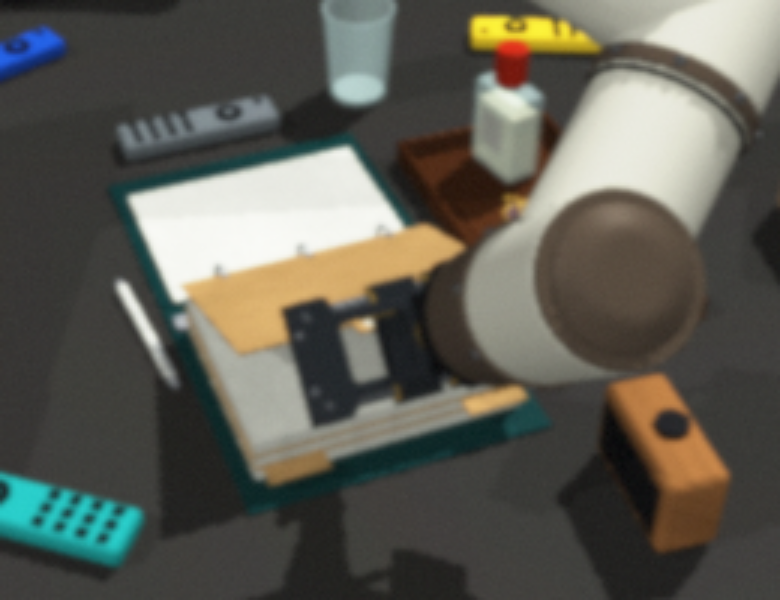

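The leaf is lifting: its edge is at crop (240,350), with the fingers under the tab at (365,325). The clock and perfume are clear. I'll continue along the arc.

```bash
python3 -m pendant '-0.0104 0 -0.003 0 0 0;-0.0104 0 -0.003 0 0 0;-0.0104 0 -0.003 0 0 0;-0.0104 0 0 0 0 0;-0.0104 0 0 0 0 0;-0.0104 0 0 0 0 0;-0.0099 0 0.0025 0 0 0;-0.0099 0 0.0025 0 0 0' >/dev/null
python3 -m pendant '-0.0099 0 0.0035 0 0 0;-0.0099 0 0.004 0 0 0;-0.0099 0 0.004 0 0 0;-0.0099 0 0.0045 0 0 0;0 0 0 0 0 0;0 0 0 0 0 0;0 0 0 0 0 0;0 0 0 0 0 0' 
python3 -c "
from h import *
report((0,-81.7,175.3))
im,w=cloud('side');cv2.imwrite('pics/s6.png',cv2.resize(im[100:300,170:430],None,fx=3,fy=3)[...,::-1])"
```

```text
time_s: 12.4
tcp_pos: [521.5, -149.8, 221.6]
tcp_rot: [0.719, -0.582, -0.296, -0.24]
wrist_force: [-0.1, 0.2, 0.1]
opening: 0.3
gripper_force: 0.1
t 12.4 tip dir [  2.3 -80.8 171.9] tcp dir [   2.3 -130.2  221.6] F [-0.1  0.2  0.1] open 0.3
tool axes in dir (cols)
 [[-0.001 -1.     0.   ]
 [-0.709  0.001  0.705]
 [-0.705  0.001 -0.709]] q [-0.31  0.52  0.1  -0.66 -1.6   0.66]
delta tool mm [-1.8  2.3 -3. ]
```

View pics/s6.png

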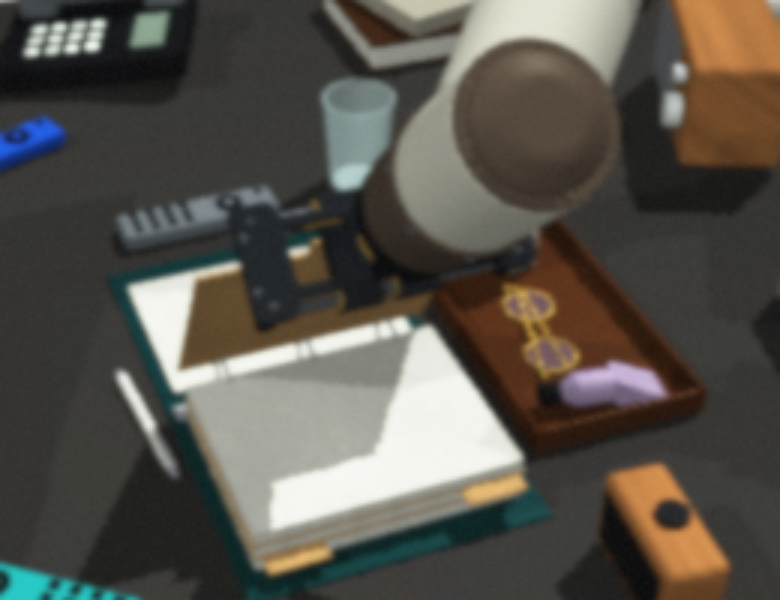

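The leaf stands about 60° up: its underside is the brown area at crop (290,300), with the fingertip against it. I'll push it past upright.

```bash
python3 -m pendant '-0.007 0 0.0079 0 0 0;-0.007 0 0.0079 0 0 0;-0.007 0 0.0079 0 0 0;-0.007 0 0.0079 0 0 0;-0.007 0 0.0079 0 0 0;-0.007 0 0.0079 0 0 0;-0.0058 0 0.0072 0 0 0;-0.0058 0 0.0072 0 0 0' >/dev/null
python3 -m pendant '-0.0058 0 0.0072 0 0 0;-0.0058 0 0.0072 0 0 0;-0.0058 0 0.0072 0 0 0;-0.0058 0 0.0072 0 0 0;-0.0058 0 0.0072 0 0 0;0 0 0 0 0 0;0 0 0 0 0 0;0 0 0 0 0 0' 
python3 -m pendant '0 0 -0.01 0 0 0;0 0 -0.02 0 0 0;0 0 -0.03 0 0 0;0 0 -0.03 0 0 0;0 0 -0.03 0 0 0;0 0 -0.03 0 0 0;0 0 -0.03 0 0 0;0 0 -0.03 0 0 0' 
python3 -m pendant '0 0 0 0 0 0;0 0 0 0 0 0;0 0 0 0 0 0;0 0 0 0 0 0;0 0 0 0 0 0;0 0 0 0 0 0;0 0 0 0 0 0;0 0 0 0 0 0' >/dev/null
python3 - <<'E'
from h import *
report()
T=np.load("top.npz")["w"]
for n in("top","side"):
    im,w=cloud(n); cv2.imwrite(f"pics/{n}7.png",im[...,::-1])
    d=(w-O)@D
    for nm,y0,y1 in(("left",40,170),("right",-165,-60)):
        m=(abs(d[...,0])<95)&(d[...,1]>y0)&(d[...,1]<y1)&(d[...,2]<60); print(n,nm,"z",np.percentile(d[m][:,2],[5,50,95]).round(1),m.sum())
    m=(abs(d[...,0])<120)&(d[...,1]>-5)&(d[...,1]<210)&(d[...,2]<40)&(im[...,0]>im[...,2].astype(int)+30)
    print("leaf y",np.percentile(d[m][:,1],[1,99]).round(),"x",np.percentile(d[m][:,0],[1,99]).round())
E
```

```text
time_s: 14.05
tcp_pos: [495.0, -25.0, 210.8]
tcp_rot: [0.719, -0.581, -0.296, -0.24]
wrist_force: [0.7, 0.2, -0.4]
opening: 0.5
gripper_force: 0.0
time_s: 14.85
tcp_pos: [525.7, -171.2, 361.2]
tcp_rot: [0.719, -0.582, -0.296, -0.24]
wrist_force: [0.8, 0.2, -0.3]
opening: -0.0
gripper_force: 0.0
t 15.65 tip dir [   2.4 -100.8  310.1] tcp dir [   2.4 -150.1  359.7] F [-0.   0.6 -1. ] open 0.4
tool axes in dir (cols)
 [[-0.    -1.     0.   ]
 [-0.71   0.     0.705]
 [-0.705  0.    -0.71 ]] q [-0.34  0.42  0.31 -0.68 -1.86  0.49]
top left z [ 5.3  9.1 13. ] 3853
top right z [36.4 40.2 44. ] 3119
leaf y [  6. 188.] x [-99. 106.]
side left z [ 7.6 10.1 12.6] 2175
side right z [38.8 41.  43.2] 2742
leaf y [ 19. 191.] x [-105.  103.]
```

View pics/side7.png

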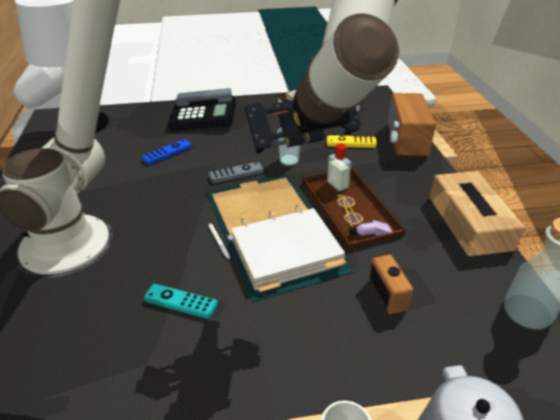

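The leaf lies flat on the left at (255,205), with its top at about z 9. The remote lies on the table at (236,173), the directory and bystanders are unmoved, and the robot is clear of everything.

```bash
python3 -c "
from plant import env
print(env.sign_off())"
```

```text
the job is handed in; nothing more can be done
None
```

I pushed the remote off the left edge, where it lies flat on the table, then turned the top leaf by its tab so it lies flat on the left; the directory and everything else look undisturbed in the final picture, and the job is handed in at about 16 s of the 64 s allowed.

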